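# Close the flip caps along a curved vial rack

### The arm

A 6-joint arm with a two-finger parallel gripper is mounted at the origin on the work surface. World frame = base frame: x ahead of the robot, y to its left, z up, the work surface at z = 0. Lengths are in m, angles in rad, forces in N, time in s.
With the tool pointing down it reaches from about 0.25 to 0.725 m from the base axis. Payload 4 kg.
Tool frame: the origin (TCP) lies midway between the tips of the shut fingers; the grasp point (between the pads) lies 19 mm behind it; z points along the fingers, x is the direction in which the jaws open and shut, and the axes are right-handed (so a half turn about z gives the same grasp; the last joint's range is limited). The gripper opens to 85 mm and grips with 20 to 120 N. Pads are 22 mm wide; open, the fingers measure 114 mm over their backs; the gripper's body (76 mm by 85 mm) begins 54 mm behind the grasp point. The pads swing forward as they close: fully open they stand 13 mm farther back than shut.
Start: joints at [1.349, 0.241, 0.005, 1.335, 0, 1.571], TCP at [0.11, 0.488, 0.231] pointing down, gripper open.
Joint ranges: [-2.72, 2.72], [-1.05, 1.87], [-1.09, 1.28], [-1.99, 2.15], [-1.42, 1.44], [-3.14, 3.14]. Speed limits (rad/s): [2.79, 2.79, 3.14, 3.14, 3.14, 3.14].

### API

Orientations are given as a rotation vector (axis times angle).
In Python, from plant import ctrl gives the robot as it stands. Calls block until the motion is done:
- ctrl.move_pose(position, orientation): joint-space move of the TCP to a pose.
- ctrl.movel(position, rotation=None, rate=0.15): straight line of the TCP; rotation=None keeps the orientation; rate is the mean speed in m/s.
- ctrl.set_joints(angles): joint-space move.
- ctrl.gripper_to(opening, grasp_force=None): finger opening in m; grasp_force is the grip in N (None keeps the last); returns when the fingers have stopped.
- ctrl.sleep(seconds).
- ctrl.ik(position, orientation): joint angles nearest the present ones, or None.
- ctrl.read_state(): the state.
- ctrl.snapshot(name): name is "side" or "top"; returns the picture (384x512x3 uint8, blue, green, red); there is no depth.
- ctrl.camera_info(name): a dict with "intrinsics" (3x3 intrinsics, pixels), "dist" ([k1, k2, p1, p2, k3] as OpenCV has them; the pictures are not rectified), "rvec" (rotation vector, rad) and "tvec" (3), from world to camera coordinates, as OpenCV has them. Camera axes: x right, y down, z forward; pixel columns grow to the right and rows downward; lengths in m; the calibration is good to about 2 mm. A picture is of the moment at which its call begins. camera_info takes no time and is no camera call.
A pose or a line that the arm cannot do raises ctrl.Unreachable and nothing moves.
- ctrl.finish_job(): hands the job in, once; it reports no verdict.
The state is a dict: "clock": time; "qpos": joint angles; "qvel": joint speeds; "joint_efforts": joint torques, N m; "tool_pos": TCP position; "ee_rot": TCP orientation; "contact_force": force on the tool from outside, world axes, zero at the start; "moment": the same for the moment, N m; "opening": finger opening in m.
Only numpy, scipy, OpenCV 4.12 (cv2) and the standard library are available. Lean on these libraries where they do the work, as an engineer would, in place of code of your own. Each camera call takes 0.05 s, during which the arm holds its last target.

### The job

The five vials in the curved blue rack have their flip caps standing open. With closed fingertips, run lightly along the arc from the hinge side of the first cap to the last, folding the caps down flat in turn, so that all five lie closed. Grasp or lift nothing, leave the rack where it stands and the other things undisturbed, and finish with the hand clear.

Things in the scene. Friction and masses are not known exactly. Their poses are not given: they have to be found in the camera images.
- rack: Blue rack, loose on the bench (z = 0), 0.7-1 kg, any yaw: arc 180 mm long, 44 wide, 40 high; five vials with 24 mm wide collars up to 44 mm. Origin: underside below the third vial, z up. The arc has 150 mm radius, centre at x = -150 mm of the rack; vial centres x, y in mm, first to last (towards +y): (-15.2, -65.7), (-3.8, -33.7), (0.0, 0.0), (-3.8, 33.7), (-15.2, 65.7).
- seat0 (a point): Fixed point on the rack, 47 mm above its underside: centre of the first vial, level with the upper face of its cap when that is closed.
- cap0 (a joint): Flip cap of the first vial: white flap 27 long, 24 wide, 3 mm thick. Hinge line across the row, 14 mm before the vial's centre (towards the row's beginning), 44 mm up. Value: rad, 0 = closed flat, 1.6 = fully open. Starts at 0.9 to 1.4: stands up at the hinge, leaning to the next vial, free edge up to 72 mm high. Stiff hinge, 0.004 N m: stays where left.
- seat1 (a point): Fixed point on the rack, 47 mm above its underside: centre of the second vial, level with the upper face of its cap when that is closed.
- cap1 (a joint): Flip cap of the second vial: white flap 27 long, 24 wide, 3 mm thick. Hinge line across the row, 14 mm before the vial's centre (towards the row's beginning), 44 mm up. Value: rad, 0 = closed flat, 1.6 = fully open. Starts at 0.9 to 1.4: stands up at the hinge, leaning to the next vial, free edge up to 72 mm high. Stiff hinge, 0.004 N m: stays where left.
- seat2 (a point): Fixed point on the rack, 47 mm above its underside: centre of the third (middle) vial, level with the upper face of its cap when that is closed.
- cap2 (a joint): Flip cap of the third (middle) vial: white flap 27 long, 24 wide, 3 mm thick. Hinge line across the row, 14 mm before the vial's centre (towards the row's beginning), 44 mm up. Value: rad, 0 = closed flat, 1.6 = fully open. Starts at 0.9 to 1.4: stands up at the hinge, leaning to the next vial, free edge up to 72 mm high. Stiff hinge, 0.004 N m: stays where left.
- seat3 (a point): Fixed point on the rack, 47 mm above its underside: centre of the fourth vial, level with the upper face of its cap when that is closed.
- cap3 (a joint): Flip cap of the fourth vial: white flap 27 long, 24 wide, 3 mm thick. Hinge line across the row, 14 mm before the vial's centre (towards the row's beginning), 44 mm up. Value: rad, 0 = closed flat, 1.6 = fully open. Starts at 0.9 to 1.4: stands up at the hinge, leaning to the next vial, free edge up to 72 mm high. Stiff hinge, 0.004 N m: stays where left.
- seat4 (a point): Fixed point on the rack, 47 mm above its underside: centre of the fifth (last) vial, level with the upper face of its cap when that is closed.
- cap4 (a joint): Flip cap of the fifth (last) vial: white flap 27 long, 24 wide, 3 mm thick. Hinge line across the row, 14 mm before the vial's centre (towards the row's beginning), 44 mm up. Value: rad, 0 = closed flat, 1.6 = fully open. Starts at 0.9 to 1.4: stands up at the hinge, leaning to the next vial, free edge up to 72 mm high. Stiff hinge, 0.004 N m: stays where left.
- bottle: Bystander: amber bottle with a white cap, 42 mm across, 85 mm tall, standing on the hollow side of the rack. Origin: centre of its underside.
- smalljar: Bystander: small clear jar, 28 mm across, 58 mm tall, standing on the bulging side of the rack. Origin: centre of its underside.
- tipbox: Bystander: grey pipette-tip box with a clear lid, 112 x 76 x 46 mm, off to the left. Origin: centre of its underside.
There are look-alikes about, which are no part of the job. What is meant by the rack is not yellow, and is the smaller of those in its own colour.

How it is judged:
By the outcome, as a careful person would: the job done as asked, in the order asked, and still so for the second after the job is handed in, with the robot touching nothing.
It also fails if it takes over 35 s, if anything falls off the work surface, if the arm or the gripper's body presses on something with over 40 N, if the wrist force passes 120 N, or if a joint passes its speed limit or range.

## Working session

There is one attempt and no reset: what is moved stays moved. The work goes in short steps, each a Python script; the robot and the scene stay as the last script left them, time stands still between calls to the robot, and variables do not carry over. Pictures are saved under pics/ and viewed, and the job is handed in when it is done.

```bash
mkdir -p pics
python3 - <<'E'
from plant import ctrl
import cv2
for n in("side","top"):
    im=ctrl.snapshot(n); cv2.imwrite(f"pics/{n}0.png",im); print(n,ctrl.camera_info(n))
s=ctrl.read_state(); print({k:s[k] for k in("clock","tool_pos","ee_rot","opening","contact_force")})
E
ls
```

```text
side {'intrinsics': array([[456.56286876,   0.        , 255.51542373],
       [  0.        , 456.56286876, 192.76917809],
       [  0.        ,   0.        ,   1.        ]]), 'dist': array([-0.05224832,  0.        ,  0.        ,  0.        ,  0.        ]), 'rvec': array([ 0.43601238, -2.5823947 ,  1.47228996]), 'tvec': array([0.55389433, 0.091022  , 1.02620498])}
top {'intrinsics': array([[457.8582767 ,   0.        , 259.95221663],
       [  0.        , 457.8582767 , 194.89643335],
       [  0.        ,   0.        ,   1.        ]]), 'dist': array([-0.06829721,  0.        ,  0.        ,  0.        ,  0.        ]), 'rvec': array([ 2.18350452, -2.17731585,  0.05870297]), 'tvec': array([0.15536725, 0.53165301, 0.91095611])}
{'clock': 0.1, 'tool_pos': array([0.10987222, 0.48719306, 0.23049829]), 'ee_rot': array([ 2.45272001e+00,  1.96118534e+00, -2.34110497e-03]), 'opening': 0.08522789838945775, 'contact_force': array([-0.77809976,  0.17024864, -0.12047764])}
pics
```

View pics/top0.png

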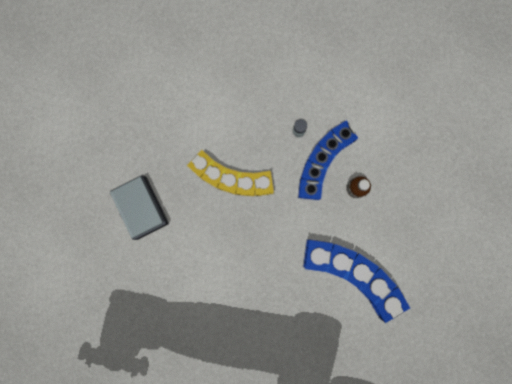

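View pics/side0.png

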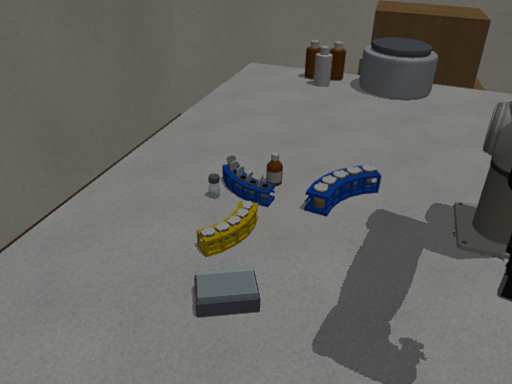

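Candidates in the top picture are the yellow rack (230,175), the blue rack with dark open mouths (325,160) and a larger blue rack with its caps closed (355,275). The target is the one at (325,160): it is blue, the smaller of the two, and lies between the bottle and the jar. I'll confirm that in enlarged crops.

Run:
```python
import cv2
a=cv2.imread("pics/top0.png")[110:210,285:385]; cv2.imwrite("pics/topc.png",cv2.resize(a,None,fx=6,fy=6,interpolation=2))
a=cv2.imread("pics/side0.png")[145:215,205:295]; cv2.imwrite("pics/sidec.png",cv2.resize(a,None,fx=8,fy=8,interpolation=2))
```

```text
(no output)
```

View pics/topc.png

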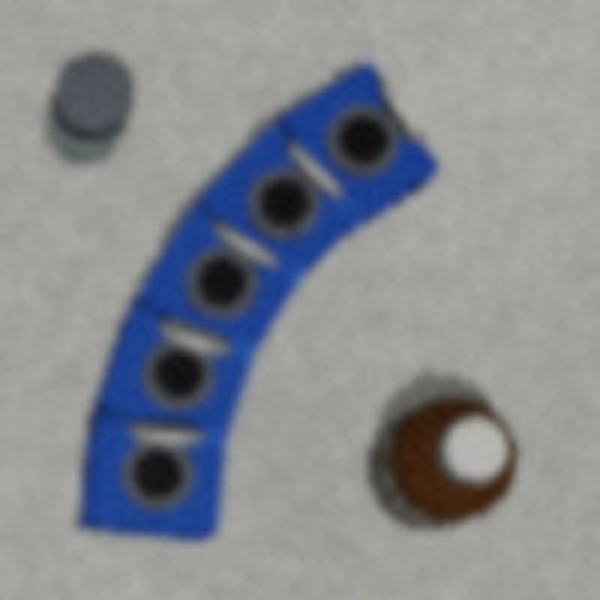

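View pics/sidec.png

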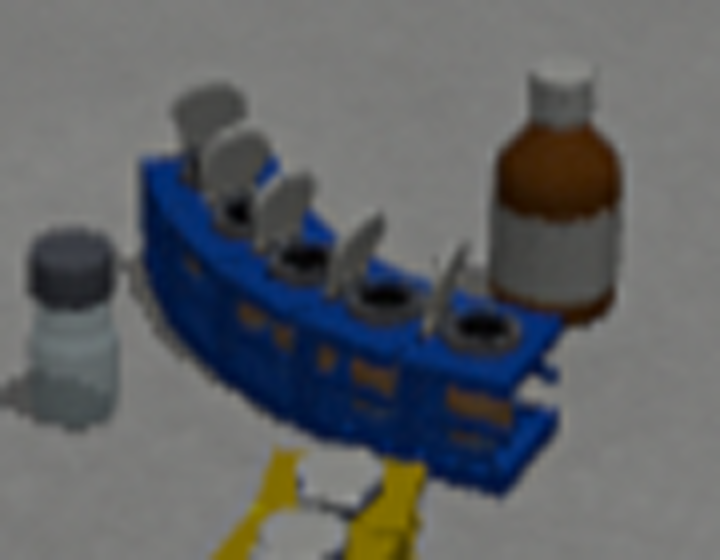

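The crop shows the smaller blue rack with five open mouths at crop px (362,138), (283,203), (220,280), (178,375), (157,475). Each flap is on the upper or upper-right side of its mouth, so the first vial is top-right and the last bottom-left. Next I'll fit the rack pose.

```bash
cat > h.py <<'E'
import numpy as np,cv2
from plant import ctrl
V=np.array([(-15.2,-65.7),(-3.8,-33.7),(0,0),(-3.8,33.7),(-15.2,65.7)])/1000
def ray(n,px,z):
    c=ctrl.camera_info(n);R=cv2.Rodrigues(c['rvec'])[0];t=c['tvec']
    u=cv2.undistortPoints(np.array(px,float).reshape(-1,1,2),c['intrinsics'],c['dist']).reshape(-1,2)
    d=np.c_[u,np.ones(len(u))]@R; o=-R.T@t
    return o+d*((z-o[2])/d[:,2])[:,None]
def fit(P):
    a=V-V.mean(0);b=P-P.mean(0)
    th=np.arctan2((a[:,0]*b[:,1]-a[:,1]*b[:,0]).sum(),(a*b).sum())
    R=np.array([[np.cos(th),-np.sin(th)],[np.sin(th),np.cos(th)]])
    t=P.mean(0)-R@V.mean(0); return th,R,t,P-(V@R.T+t)
def proj(n,X):
    c=ctrl.camera_info(n)
    return cv2.projectPoints(np.array(X,float),c['rvec'],c['tvec'],c['intrinsics'],c['dist'])[0].reshape(-1,2)
E
python3 - <<'E'
from h import *
c=np.array([(362,138),(283,203),(220,280),(178,375),(157,475)],float)
px=(c+.5)/6-.5+[285,110]
P=ray("top",px,.044)[:,:2]
th,R,t,r=fit(P);print(th,t,(r*1000).round(1));print((V@R.T+t).round(4))
X=np.c_[V@R.T+t,np.full(5,.044)]
a=((proj("side",X)-[205,145]+.5)*8-.5).round();print("side crop px",a.tolist())
# hinge side dir & bottle,jar
print("bottle",ray("top",(np.array([[475,447]])+.5)/6-.5+[285,110],.085),"jar",ray("top",(np.array([[95,95]])+.5)/6-.5+[285,110],.058))
s=ctrl.read_state();print(s['clock'],s['qpos'])
E
```

```text
1.022014628140002 [0.60619658 0.03471504] [[ 0.3 -0.2]
 [-0.3 -0.1]
 [ 0.6  0.2]
 [-0.4 -0. ]
 [-0.3  0.1]]
[[ 0.6543 -0.0125]
 [ 0.633   0.0139]
 [ 0.6062  0.0347]
 [ 0.5755  0.0491]
 [ 0.5422  0.056 ]]
side crop px [[217.0, 165.0], [250.0, 213.0], [307.0, 257.0], [386.0, 295.0], [484.0, 325.0]]
bottle [[ 0.54770479 -0.04023366  0.085     ]] jar [[0.66580006 0.07715356 0.058     ]]
0.1 [ 1.34898812e+00  2.41351615e-01  3.86752284e-03  1.33522384e+00
 -3.28212617e-06  1.57079523e+00]
```

The fit residuals are at most 0.6 mm, and the projected mouths land on the mouths in the side view to within about 2 px, so the pose is confirmed. I'll plan the arc path now and check IK before moving.

```bash
cat >> h.py <<'E'
from scipy.spatial.transform import Rotation as Ro
TH=1.02201;T0=np.array([.6062,.0347])
D=float(np.arcsin(33.7/150))
def pose(i,off,z,flip=1):
    # i: vial 0..4, off: metres along the arc past its centre
    a=(i-2)*D+off/.15+TH; C=T0-.15*np.array([np.cos(TH),np.sin(TH)])
    r=np.array([np.cos(a),np.sin(a)]);p=np.r_[C+.15*r,z]
    x=np.r_[r,0]*flip;zz=np.array([0,0,-1.]);y=np.cross(zz,x)
    return p,Ro.from_matrix(np.c_[x,y,zz]).as_rotvec()
E
python3 - <<'E'
from h import *
for f in(1,-1):
    for i,o,z in((0,-.034,.14),(0,-.034,.05),(0,0,.045),(2,0,.047),(4,0,.047),(4,0,.15)):
        q=ctrl.ik(*pose(i,o,z,f));print(f,i,z,pose(i,o,z)[0].round(3),None if q is None else np.round(q,2))
E
```

```text
1 0 0.14 [ 0.669 -0.043  0.14 ] [-0.06  0.63  0.37  1.31  0.    1.16]
1 0 0.05 [ 0.669 -0.043  0.05 ] [-0.06  0.69  0.24  1.12  0.    1.16]
1 0 0.045 [ 0.654 -0.012  0.045] [-0.02  0.67  0.18  1.08 -0.    0.98]
1 2 0.047 [0.606 0.035 0.047] [0.06 0.58 0.02 1.01 0.   0.61]
1 4 0.047 [0.542 0.056 0.047] [ 0.1   0.48 -0.16  0.93 -0.    0.2 ]
1 4 0.15 [0.542 0.056 0.15 ] [ 0.1   0.38 -0.02  1.17 -0.    0.2 ]
-1 0 0.14 [ 0.669 -0.043  0.14 ] [-0.06  0.63  0.37  1.31  0.   -1.98]
-1 0 0.05 [ 0.669 -0.043  0.05 ] [-0.06  0.69  0.24  1.12  0.   -1.98]
-1 0 0.045 [ 0.654 -0.012  0.045] [-0.02  0.67  0.18  1.08 -0.   -2.16]
-1 2 0.047 [0.606 0.035 0.047] [ 0.06  0.58  0.02  1.01  0.   -2.54]
-1 4 0.047 [0.542 0.056 0.047] [ 0.1   0.48 -0.16  0.93 -0.   -2.94]
-1 4 0.15 [0.542 0.056 0.15 ] [ 0.1   0.38 -0.02  1.17 -0.   -2.94]
```

```bash
cat >> h.py <<'E'
def L(i,o,z,rate): 
    p,r=pose(i,o,z); ctrl.movel(p,r,rate=rate)
def F(): return np.array(ctrl.read_state()['contact_force'])
def cap(i,press=True,o=.001):
    f0=F(); L(i,-.006,.057,.06); print("lat",(F()-f0).round(2)); L(i,o,.0495,.05)
    z=.0495;
    while z>.0462:
        z-=.0006; L(i,o,z,.03); d=F()-f0
        if d[2]>1.5: break
    s=ctrl.read_state();print(i,"z",round(z,4),s['tool_pos'].round(4),"dF",d.round(2),"clk",round(s['clock'],2))
E
python3 - <<'E'
from h import *
ctrl.gripper_to(0.0,20)
ctrl.move_pose(*pose(0,-.036,.13)); print(ctrl.read_state()['clock'],F())
L(0,-.036,.057,.12); s=ctrl.read_state();print(s['clock'],s['tool_pos'],pose(0,-.036,.057)[0],s['opening'],F())
for n in("side","top"): cv2.imwrite(f"pics/{n}1.png",ctrl.snapshot(n))
a=cv2.imread("pics/top1.png")[100:210,280:390];b=cv2.imread("pics/side1.png")[130:220,205:295]
cv2.imwrite("pics/c1.png",np.hstack([cv2.resize(a,(400,400),interpolation=2),cv2.resize(b,(400,400),interpolation=2)]))
E
```

```text
3.6167 [-0.37715521 -0.1414459   0.09073409]
4.375 [ 0.67049157 -0.04470684  0.05773264] [ 0.66991636 -0.04483646  0.057     ] 0.00010157439072427867 [0.17193556 0.31280561 0.39305021]
```

View pics/c1.png

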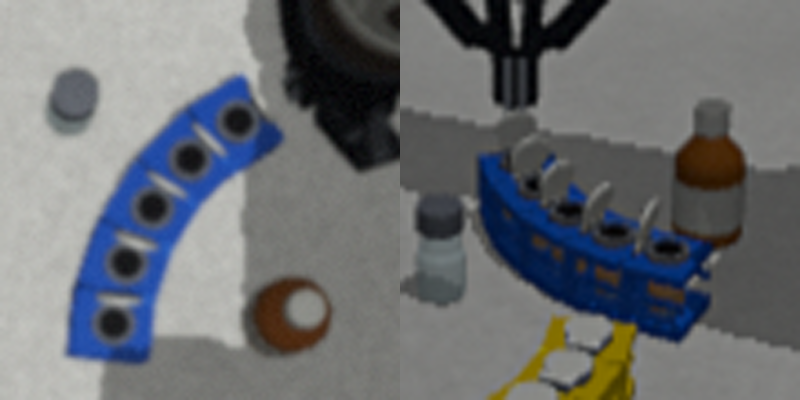

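The closed tips hang behind the first cap at right-panel px (515,100), with the rack unmoved and nothing touched. I'll fold the first cap.

Run:
```python
from h import *
cap(0)
L(0,.001,.057,.1);print(F(),ctrl.read_state()['clock'])
for n in("side","top"): cv2.imwrite(f"pics/{n}2.png",ctrl.snapshot(n))
a=cv2.imread("pics/top2.png")[100:210,280:390];b=cv2.imread("pics/side2.png")[130:220,205:295]
cv2.imwrite("pics/c2.png",np.hstack([cv2.resize(a,(400,400),interpolation=2),cv2.resize(b,(400,400),interpolation=2)]))
```

```text
lat [-0.57  0.24  0.78]
0 z 0.0477 [ 0.6538 -0.0116  0.0477] dF [-1.85 -0.24  1.84] clk 6.23
[-0.87724034  0.18966131  0.46431686] 6.4833
```

View pics/c2.png

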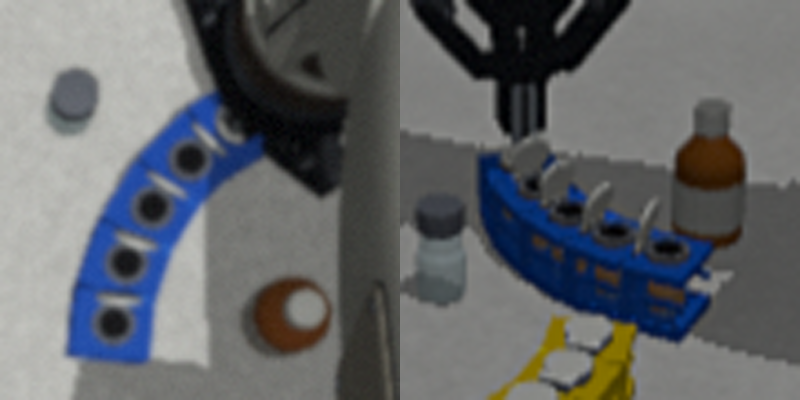

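Cap 0 is folded, but contact was noted at z 47.7 mm with a noisy force reading. I'll press again with settled readings to be sure it is flat.

```bash
cat >> h.py <<'E'
def Fm():
    a=[]
    for _ in range(4): ctrl.sleep(.02);a.append(F())
    return np.mean(a,0)
def press(i,o,f0,z0=.0485,zmin=.0458,th=2.5):
    L(i,o,z0,.05); z=z0
    while z>zmin:
        z-=.0005; L(i,o,z,.03); d=Fm()-f0
        print(f"  {z:.4f} act {ctrl.read_state()['tool_pos'][2]:.4f}",d.round(1))
        if d[2]>th: break
    print(i,"clk",round(ctrl.read_state()['clock'],2))
E
python3 - <<'E'
from h import *
f0=Fm();press(0,.002,f0);L(0,.001,.056,.1);print(Fm()-f0)
E
```

```text
0.0480 act 0.0480 [-0.5 -0.3 -0.2]
  0.0475 act 0.0475 [-0.9 -0.5  0.1]
  0.0470 act 0.0471 [-0.1 -0.7  0.8]
  0.0465 act 0.0471 [-1.6 -0.5  4.8]
0 clk 8.24
[-0.14184151 -0.42385522 -0.54594555]
```

Firm contact is at 47.1 mm with 4.8 N, which is the exact height of a closed cap. I'll do the others the same way.

```bash
cat >> h.py <<'E'
def do(i):
    f0=Fm(); L(i,-.006,.057,.06); print("lat",(F()-f0).round(1)); L(i,.002,.0485,.05)
    press(i,.002,f0,z0=.0476); L(i,.002,.056,.1)
E
python3 - <<'E'
from h import *
do(1)
for n in("side","top"): cv2.imwrite(f"pics/{n}3.png",ctrl.snapshot(n))
a=cv2.imread("pics/top3.png")[100:210,280:390];b=cv2.imread("pics/side3.png")[130:220,205:295]
cv2.imwrite("pics/c3.png",np.hstack([cv2.resize(a,(400,400),interpolation=2),cv2.resize(b,(400,400),interpolation=2)]))
E
```

```text
lat [0.3 0.1 0.2]
  0.0471 act 0.0471 [0.2 0.  0.1]
  0.0466 act 0.0471 [-2.   0.4  4.1]
1 clk 10.49
```

View pics/c3.png

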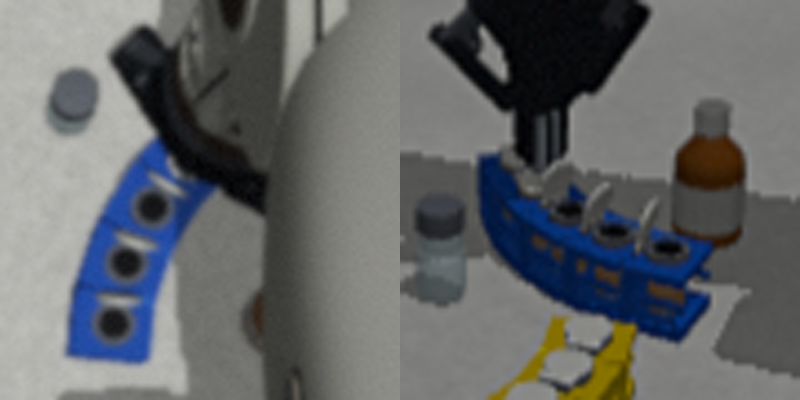

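The second cap is flat at right-panel px (530,185), the first shows flat behind it, and the rack hasn't moved. I'll carry on with the other three.

Run:
```python
from h import *
for i in(2,3,4): do(i)
L(4,.002,.15,.15)
ctrl.set_joints(ctrl.ik([0.35,0.30,.25],pose(4,0,.1)[1]))
s=ctrl.read_state();print(s['clock'],s['tool_pos'])
for n in("side","top"): cv2.imwrite(f"pics/{n}4.png",ctrl.snapshot(n))
a=cv2.imread("pics/top4.png")[100:210,280:390];b=cv2.imread("pics/side4.png")[130:220,205:295]
cv2.imwrite("pics/c4.png",np.hstack([cv2.resize(a,(400,400),interpolation=2),cv2.resize(b,(400,400),interpolation=2)]))
```

```text
lat [ 0.3  0.4 -0.1]
  0.0471 act 0.0471 [-0.1  0.2  0.4]
  0.0466 act 0.0471 [-1.5 -0.   5.1]
2 clk 12.76
lat [-1.  -0.   1.3]
  0.0471 act 0.0471 [-0.3 -0.7  0.5]
  0.0466 act 0.0470 [-1.9  0.2  4.6]
3 clk 14.93
lat [-0.5 -0.3  0.1]
  0.0471 act 0.0472 [ 0.4  0.1 -0.3]
  0.0466 act 0.0470 [-2.  -0.2  4.8]
4 clk 17.09
19.35 [0.35035719 0.29943533 0.24932144]
```

View pics/c4.png

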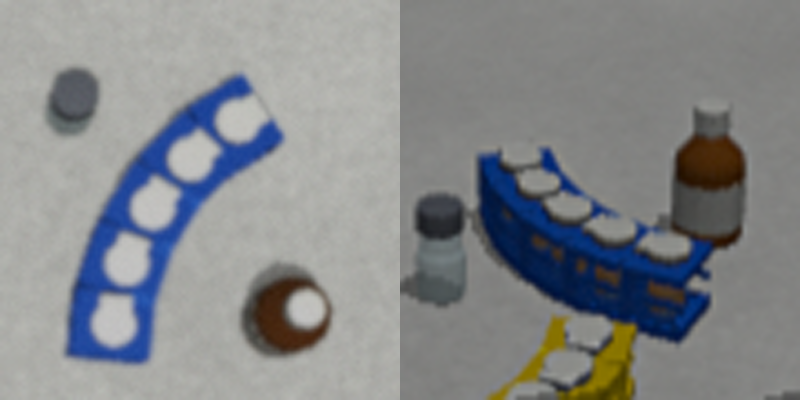

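View pics/top4.png

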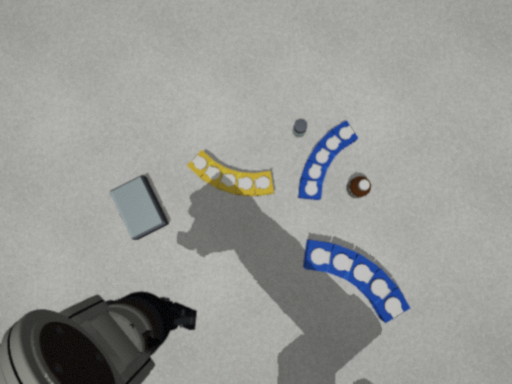

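All five caps lie flat in both views (left panel px (240,120) to (113,322)). The rack corners, the bottle at (360,186), the jar at (300,127) and the tip box at (139,207) are where they started, and the hand is clear at about (185,315). I'm handing in.

Run:
```python
from plant import ctrl
ctrl.finish_job()
```

```text
the job is handed in; nothing more can be done
```

I folded the five caps of the smaller blue rack shut in order, first to last, running closed fingertips along the arc. I handed the job in after about 19.4 s of robot time; no verdict was reported.

- **Caps:** each was finished with a light press of 4 to 5 N. Every press met solid contact at 47.0–47.1 mm, the height of a closed cap.
- **Cap 0:** the first pass stopped early at 47.7 mm on a noisy force reading. I pressed it again to 47.1 mm before going on to the second cap.
- **Final pictures:** both views show all five caps flat. The rack, bottle, jar, tip box and the other two racks show no visible movement, and the hand is well clear. No check disagreed at the end.

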